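# Cash up: post the coin tubes, lock the drop box, put out the till-closed sign

### The arm

A 6-joint arm with a two-finger parallel gripper is mounted at the origin on the work surface. World frame = base frame: x ahead of the robot, y to its left, z up, the work surface at z = 0. Lengths are in m, angles in rad, forces in N, time in s.
With the tool pointing down it reaches from about 0.275 to 0.75 m from the base axis. Payload 10.2 kg.
Tool frame: the origin (TCP) lies midway between the tips of the shut fingers; the grasp point (between the pads) lies 19 mm behind it (env.hold_point_z is the distance from the TCP to the grasp point, in m); x points along the fingers, z is the direction in which the jaws open and shut, and the axes are right-handed (so a half turn about x gives the same grasp; the last joint's range is limited). The gripper opens to 85 mm and grips with 20 to 120 N. Pads are 22 mm wide; open, the fingers measure 114 mm over their backs; the gripper's body (76 mm by 85 mm) begins 54 mm behind the grasp point. The pads swing forward as they close: fully open they stand 13 mm farther back than shut.
Start: joints at [1.08, 0.313, 1.498, -0, 1.331, -0.223], TCP at [0.139, 0.506, 0.231] pointing down, gripper open.
Joint ranges: [-2.94, 2.94], [-0.97, 2.17], [0.19, 2.56], [-1.23, 4.37], [0.02, 3.11], [-2.88, 2.88]. Speed limits (rad/s): [2.39, 2.39, 3.01, 3.14, 3.14, 3.14].

### API

Orientations are given as a unit quaternion [x, y, z, w].
In Python, from bench import env, kinematics, monitor, eyes, job gives the robot as it stands. The module is installed in compiled form; this text tells all that it offers. Calls block until the motion is done:
- env.reach(position, orientation): joint-space move of the TCP to a pose.
- env.movel(position, velocity=0.15, frame=None, guard=None): straight line of the TCP; frame=None keeps the orientation; velocity is the mean speed in m/s. With guard (N) it stops when the force on the tool has changed by that much, and returns True; else False.
- env.set_joints(angles): joint-space move.
- env.release() and env.close_gripper(effort=None): open the fingers fully, or close them until they stop; effort is the grip in N (None keeps the last).
- env.hold(seconds).
- kinematics.ik(position, orientation): joint angles nearest the present ones, or None.
- monitor.sense(): the state.
- eyes.grab_frame(name): name is "side" or "top" or "wrist"; returns a dict with "frame" (420x560x3 uint8, red, green, blue), "mtx" (3x3 intrinsics, pixels), "view" (4x4, takes a point from world to camera coordinates). Camera axes: x right, y down, z forward; pixel columns grow to the right and rows downward; lengths in m; the calibration is good to about 2 mm. A picture is of the moment at which its call begins. There is no depth.
A pose or a line that the arm cannot do raises env.MotionError and nothing moves.
- job.hand_in(): hands the job in, once; it reports no verdict.
The state is a dict: "clock": time; "joints": joint angles; "qvel": joint speeds; "joint_efforts": joint torques, N m; "position": TCP position; "ee_rot": TCP orientation; "contact_force": force on the tool from outside, world axes, zero at the start; "ft_torque": the same for the moment, N m; "finger_gap": opening from 0.0 (shut) to 1.0 (fully open).
Only numpy, scipy, OpenCV 4.12 (cv2) and the standard library are available. Lean on these libraries where they do the work, as an engineer would, in place of code of your own. Each camera call takes 0.05 s, during which the arm holds its last target. There are 200 camera calls.

### The job

Close the till: post every coin tube standing on the counter down through the spring flap of the drop box, so that all are inside and the flap has shut again. Then lock the box by turning the knob on its lid clockwise as far as it goes, and last stand the till-closed sign upright on the round mat, its whole foot on the mat and its black-disc front facing the way the arrow points, and let go so that it stays standing still. Leave everything else on the counter where it is and never let the sign fall over.

Things in the scene. Friction and masses are not known exactly. Their poses are not given: they have to be found in the camera images.
- slot (a point): centre of the flap on top of the drop box, at lid height when the flap is shut. The drop box is a fixed grey steel box with a clear front, 180 mm deep (its x) x 340 mm wide (its y) x 235 mm high. The square steel flap fills an opening 76 (x) x 84 mm (y) in its lid; axes parallel to the box's: x points from the clear front to the back, z up. Under the opening the clear front wall runs straight down and a ramp leads tubes aside; there is 150 mm or more of depth below the flap
- dropbox: the drop box; origin at the centre of its underside, axes as above. Flap centre at (-48, 105, 235) mm, lock knob axis at (0, -90) mm in this frame
- flap (a joint): angle of the drop box's flap: 0 shut flush with the lid, up to 1.45 rad swung down into the box. Hinged on its far (+x) edge, the free edge goes down; a spring holds it shut and closes it again: about 4 N at its middle starts to open it. The smooth tubes slide past it and drop by their own weight when let go with 45 mm or more of their length in the opening
- lock (a joint): angle of the lock knob on the drop box's lid: 0 unlocked, turns clockwise seen from above to a stop at 1.4 rad (locked); it is stiff enough to stay where it is left. The knob's black grip bar (46 long x 14 thick x 32 mm high, top 44 mm above the lid) lies along the box's x axis at 0. The knob and the flap do not interlock
- lock_grip (a point): middle of the lock knob on its axis, 7 mm below the top of the grip bar, 37 mm above the lid; its x axis runs along the grip bar
- sign_mid (a point): the till-closed sign, half-way up (100 mm above its underside). Round steel foot 50 mm across and 12 mm high with a white pointer on its front, thin 12 mm stem, and at the top a heavy white plate 100 mm wide x 70 mm high x 12 mm thick, its top edge 200 mm above the underside. The front of the plate carries a black disc with a white bar, the back is bare. x: the way the front faces; y along the plate; z up. Top-heavy (200 g): a lean of about 10 degrees tips it over
- sign_foot (a point): centre of the underside of the sign's foot; axes as sign_mid
- sign_ahead (a point): imaginary point 100 mm straight ahead of the sign's front, at foot level
- mat_mid (a point): centre of the top of the round black rubber mat, 110 mm across, 2 mm thick, fixed to the counter; x: the way its white arrow points
- tube1_mid (a point): coin tube standing on the counter: upright smooth aluminium cylinder with black end caps, 50 mm across, 90 mm high, about 0.4 kg, weighted low by the coins in it; the point is its centre, half-way up; z along its axis. Three to five tubes are present, the others are None
- tube2_mid (a point): coin tube standing on the counter: upright smooth aluminium cylinder with black end caps, 50 mm across, 90 mm high, about 0.4 kg, weighted low by the coins in it; the point is its centre, half-way up; z along its axis. Three to five tubes are present, the others are None
- tube3_mid (a point): coin tube standing on the counter: upright smooth aluminium cylinder with black end caps, 50 mm across, 90 mm high, about 0.4 kg, weighted low by the coins in it; the point is its centre, half-way up; z along its axis. Three to five tubes are present, the others are None
- tube4_mid (a point): coin tube standing on the counter: upright smooth aluminium cylinder with black end caps, 50 mm across, 90 mm high, about 0.4 kg, weighted low by the coins in it; the point is its centre, half-way up; z along its axis. Three to five tubes are present, the others are None
- tube5_mid (a point): coin tube standing on the counter: upright smooth aluminium cylinder with black end caps, 50 mm across, 90 mm high, about 0.4 kg, weighted low by the coins in it; the point is its centre, half-way up; z along its axis. Three to five tubes are present, the others are None
- jar_at (a point): bystander, leave it where it is: glass biscuit jar with black lid, 104 mm across, 135 mm high; the point is the centre of its underside
- calculator_at (a point): bystander, leave it where it is: black calculator 100 x 70 x 14 mm; the point is the centre of its underside
- ruler_at (a point): bystander, leave it where it is: flat steel ruler 30 x 150 x 4 mm; the point is the centre of its underside
- tin_at (a point): bystander, leave it where it is: small tin 60 mm across, 70 mm high; the point is the centre of its underside
- pencup_at (a point): bystander, leave it where it is: grey cup with two pens, 76 mm across, 150 mm high; the point is the centre of its underside
- tape_at (a point): bystander, leave it where it is: tape dispenser 150 x 55 mm, 86 mm high; the point is the centre of its underside
- terminal_at (a point): bystander, leave it where it is: grey card terminal 160 x 78 x 35 mm; the point is the centre of its underside
Mind the look-alikes: they are no part of the job. What is shaped like the part that bears tube3_mid but red is not meant. What is shaped like the part that bears tube1_mid but turquoise is not meant.

How it is judged:
By the outcome, as a careful person would: the job done as asked, in the order asked, and still so for the second after the job is handed in, with the robot touching nothing.
Of tube1, tube2, tube3, tube4, tube5 only 3 to 5 are there at a start; the rules pass over those that are not, and their reading is None.
At some moment in a run one of tube1, tube2, tube3, tube4, tube5 may be knocked a few centimetres aside while the robot is not near it.
It also fails if it takes over 210 s, if anything falls off the work surface, if the arm or the gripper's body presses on something with over 40 N, if the wrist force passes 120 N, or if a joint passes its speed limit or range.

## Working session

There is one attempt and no reset: what is moved stays moved. The work goes in short steps, each a Python script; the robot and the scene stay as the last script left them, time stands still between calls to the robot, and variables do not carry over. Pictures are saved under pics/ and viewed, about 12 in all and at most 16, crops included, and the job is handed in when it is done.

```bash
mkdir -p pics; ls
python3 - <<'E'
from bench import env, kinematics, monitor, eyes, job
import cv2, numpy as np
s=monitor.sense(); print(s['clock'],s['position'],s['ee_rot'],s['finger_gap'],env.hold_point_z)
for n in ['side','top','wrist']:
    f=eyes.grab_frame(n); cv2.imwrite(f'pics/{n}0.png',f['frame'][:,:,::-1]); np.savez(f'pics/{n}0.npz',**f)
    print(n,f['mtx'].tolist(),np.round(f['view'],4).tolist())
E
```

```text
pics
0.0 [0.13880898 0.50604693 0.23073782] [-0.42896471  0.56268643  0.42859064  0.56185703] 0.9957367050583342 0.0187
side [[494.6025402592881, 0.0, 276.7446039496162], [0.0, 494.6025402592881, 213.9049903569939], [0.0, 0.0, 1.0]] [[0.9211, -0.3888, 0.0176, -0.5455], [-0.1942, -0.4985, -0.8449, 0.2333], [0.3373, 0.7748, -0.5347, 1.6057], [0.0, 0.0, 0.0, 1.0]]
top [[463.31567912372054, 0.0, 280.5127572338146], [0.0, 463.31567912372054, 215.31165892550075], [0.0, 0.0, 1.0]] [[0.0023, -0.9997, 0.0255, -0.0962], [-0.9874, -0.0064, -0.1581, 0.5771], [0.1582, -0.0248, -0.9871, 1.2976], [0.0, 0.0, 0.0, 1.0]]
wrist [[342.7619830895813, 0.0, 277.36383619708766], [0.0, 342.7619830895813, 209.0683405221903], [0.0, 0.0, 1.0]] [[0.2638, 0.9646, -0.0008, -0.5247], [0.9282, -0.2536, 0.2724, -0.0354], [0.2625, -0.0726, -0.9622, 0.3779], [0.0, 0.0, 0.0, 1.0]]
```

View pics/top0.png

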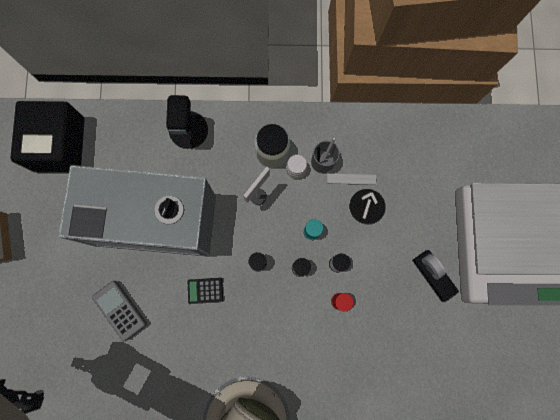

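View pics/side0.png

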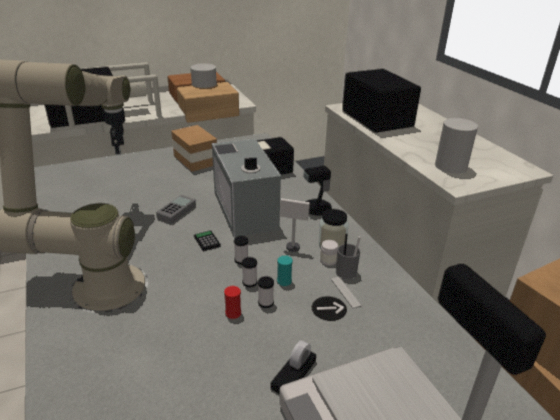

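The top view shows three black-capped tubes at about (258,261), (302,267) and (341,262). The red (343,301) and turquoise (314,229) ones are look-alikes. The box has its flap at (88,221) and knob at (169,210). The sign's plate is at (257,184) and the mat at (367,206). From the side, the sign shows its bare white back.

```bash
cat > h.py <<'E'
from bench import env, kinematics, monitor, eyes, job
import cv2, numpy as np
from scipy.spatial.transform import Rotation as R
def ray(f,uv):
    V=f['view'];c=-V[:3,:3].T@V[:3,3]
    d=V[:3,:3].T@np.linalg.solve(f['mtx'],[uv[0],uv[1],1.]); return c,d
def onz(f,uv,z):
    c,d=ray(f,uv); return c+d*(z-c[2])/d[2]
def proj(f,p):
    q=f['view'][:3,:3]@np.asarray(p)+f['view'][:3,3]; q=f['mtx']@q; return q[:2]/q[2]
def meet(f,a,g,b):
    c,d=ray(f,a);e,k=ray(g,b); d=d/np.linalg.norm(d);k=k/np.linalg.norm(k)
    s=np.linalg.lstsq(np.c_[d,-k],e-c,rcond=None)[0]; p,q=c+s[0]*d,e+s[1]*k
    return (p+q)/2,np.linalg.norm(p-q)
def blobs(f,lo,hi,amin=30,roi=None):
    hsv=cv2.cvtColor(f['frame'],cv2.COLOR_RGB2HSV); m=cv2.inRange(hsv,np.array(lo),np.array(hi))
    if roi: k=np.zeros_like(m);k[roi[1]:roi[3],roi[0]:roi[2]]=255;m&=k
    return [c for c in cv2.findContours(m,cv2.RETR_EXTERNAL,cv2.CHAIN_APPROX_NONE)[0] if cv2.contourArea(c)>=amin]
def save(f,name,box=None,k=1):
    im=f['frame'][:,:,::-1]
    if box: im=im[box[1]:box[3],box[0]:box[2]]
    cv2.imwrite(f'pics/{name}.png',cv2.resize(im,None,fx=k,fy=k,interpolation=cv2.INTER_CUBIC))
def load(n): return dict(np.load(f'pics/{n}.npz'))
def down(yaw):   # tool x down; jaw axis z at yaw in the world
    z=np.array([np.cos(yaw),np.sin(yaw),0]);x=np.array([0,0,-1.]);return R.from_matrix(np.c_[x,np.cross(z,x),z]).as_quat()
E
python3 - <<'E'
from h import *
t=load('top0');s=load('side0')
for f in (t,s): print('cam',ray(f,(0,0))[0])
for c in blobs(t,(0,0,0),(180,255,45),60,(240,180,400,310)):
    (u,v),r=cv2.minEnclosingCircle(c); print('dark',round(u),round(v),round(r),cv2.contourArea(c),'z.09',onz(t,(u,v),.09).round(3),'z0',onz(t,(u,v),0.002).round(3))
for n,uv,z in [('flap',(88,221),.235),('knob',(169,208),.27),('c1',(70,167),.235),('c2',(212,179),.235),('c3',(203,248),.235),('c4',(62,235),.235),('plateA',(246,198),.2),('plateB',(269,169),.2),('foot',(262,200),.0),('teal',(314,229),.09),('red',(343,301),.09)]:
    print(n,onz(t,uv,z).round(3))
save(t,'top_l',(50,150,250,280),4); save(t,'top_r',(230,110,400,320),2.8)
E
```

```text
cam [ 0.36480238 -0.06025423  1.37459693]
cam [ 0.00622496 -1.33994348  1.06525793]
dark 302 266 9 225.5 z.09 [ 0.428 -0.151  0.09 ] z0 [ 0.432 -0.157  0.002]
dark 341 262 9 223.0 z.09 [ 0.441 -0.26   0.09 ] z0 [ 0.446 -0.274  0.002]
dark 258 262 9 228.0 z.09 [ 0.441 -0.029  0.09 ] z0 [ 0.446 -0.027  0.002]
dark 367 206 18 916.5 z.09 [ 0.599 -0.338  0.09 ] z0 [ 0.615 -0.357  0.002]
flap [0.53  0.385 0.235]
knob [0.558 0.18  0.27 ]
c1 [0.667 0.439 0.235]
c2 [0.639 0.084 0.235]
c3 [0.465 0.101 0.235]
c4 [0.495 0.445 0.235]
plateA [ 0.598 -0.001  0.2  ]
plateB [ 0.675 -0.059  0.2  ]
foot [ 0.632 -0.039  0.   ]
teal [ 0.532 -0.186  0.09 ]
red [ 0.334 -0.264  0.09 ]
```

View pics/top_l.png

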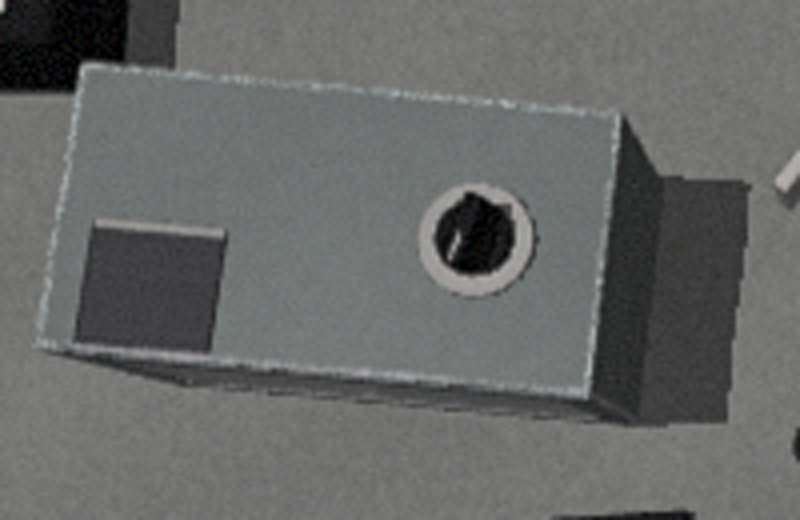

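View pics/top_r.png

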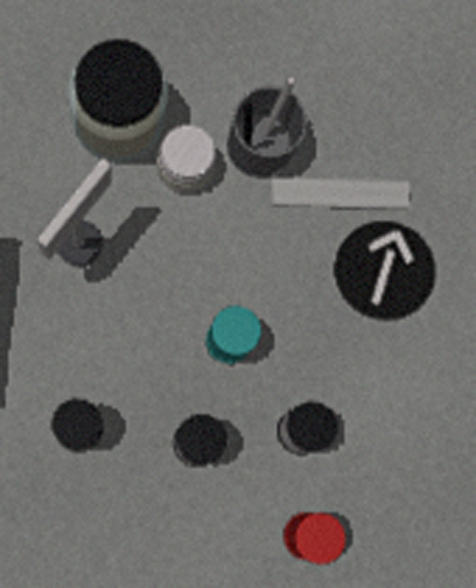

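The crops give clean box corners, the flap, and the mat arrow with its tail at about (377,303) and tip at (400,235) in the crop. The sign's plate edge runs from (45,243) to (107,165). Next I fit the poses and check reach.

Run:
```python
from h import *
t=load('top0')
L=lambda x,y:(50+x/4-.4,150+y/4-.4); Rr=lambda x,y:(230+x/2.8-.3,110+y/2.8-.3)
C=np.array([onz(t,L(*p),.235)[:2] for p in [(83,63),(620,113),(588,398),(38,345)]])
M=np.array([[.09,.17],[.09,-.17],[-.09,-.17],[-.09,.17]])
cm=C.mean(0);A=(M.T@(C-cm)); yaw=np.arctan2(A[0,1]-A[1,0],A[0,0]+A[1,1])
Rb=np.array([[np.cos(yaw),-np.sin(yaw)],[np.sin(yaw),np.cos(yaw)]])
print('box',cm,yaw,'res mm',((C-cm)-M@Rb.T).round(4).tolist())
slot=cm+Rb@[-.048,.105]; knob=cm+Rb@[0,-.09]; print('slot',slot,'seen flap',onz(t,L(150,288),.235),'knob',knob,'seen ring',onz(t,L(478,239),.237),onz(t,L(474,238),.279))
a,b=onz(t,Rr(377,303),.002),onz(t,Rr(400,235),.002); print('arrow yaw',np.degrees(np.arctan2(*(b-a)[1::-1])),'mat',onz(t,Rr(385,270),.002))
a,b=onz(t,Rr(42,243),.2),onz(t,Rr(107,163),.2); print('plate',(a+b)/2,np.linalg.norm(a-b),'normal',np.degrees(np.arctan2(*(b-a)[1::-1]))+90,'foot',onz(t,Rr(82,243),.012))
np.savez('box.npz',c=cm,yaw=yaw,slot=slot,knob=knob)
for p,y in [((*slot,.345),yaw+np.pi/2),((*slot,.345),yaw-np.pi/2),((*slot,.235),yaw+np.pi/2),((*slot,.235),yaw-np.pi/2),((.441,-.03,.05),0),((.441,-.03,.05),np.pi),((.441,-.26,.345),0),((.441,-.26,.345),np.pi)]:
    q=kinematics.ik(p,down(y)); print(p,round(y,2),None if q is None else np.round(q,2))
```

```text
box [0.56693974 0.27732109] -0.08729756626748868 res mm [[-0.0006, -0.0007], [-0.0002, 0.0021], [-0.0002, 0.0009], [0.001, -0.0022]]
slot [0.52827713 0.38610621] seen flap [0.52871375 0.38695923 0.235     ] knob [0.55909293 0.18766381] seen ring [0.56030104 0.18722638 0.237     ] [0.55367231 0.18048543 0.279     ]
arrow yaw -19.876852906476742 mat [ 0.6146101  -0.35708451  0.002     ]
plate [ 0.63986666 -0.02695247  0.2       ] 0.09678501021244756 normal 52.167497341426234 foot [ 0.63987451 -0.02990737  0.012     ]
(np.float64(0.528277127601011), np.float64(0.38610621010179375), 0.345) 1.48 [ 0.45  0.6   0.79 -0.    1.76 -1.03]
(np.float64(0.528277127601011), np.float64(0.38610621010179375), 0.345) -1.66 [ 0.45  0.6   0.79 -0.    1.76  2.11]
(np.float64(0.528277127601011), np.float64(0.38610621010179375), 0.235) 1.48 [ 0.45  0.61  1.04 -0.    1.49 -1.03]
(np.float64(0.528277127601011), np.float64(0.38610621010179375), 0.235) -1.66 [ 0.45  0.61  1.04 -0.    1.49  2.11]
(0.441, -0.03, 0.05) 0 [-0.33  0.39  1.95 -0.    0.81 -0.33]
(0.441, -0.03, 0.05) 3.14 [-0.33  0.39  1.95 -0.    0.81  2.81]
(0.441, -0.26, 0.345) 0 [-0.76  0.23  1.31 -0.    1.6  -0.76]
(0.441, -0.26, 0.345) 3.14 [-0.76  0.23  1.31 -0.    1.6   2.38]
```

```bash
cat >> h.py <<'E'
B=np.load('box.npz'); BY=float(B['yaw']); bx=np.array([np.cos(BY),np.sin(BY)])
def tubes(f):
    out=[]
    for c in blobs(f,(0,0,0),(180,255,45),120,(225,225,400,320)):
        (u,v),r=cv2.minEnclosingCircle(c)
        if r<12: out.append(onz(f,(u,v),.09)[:2])
    return out
def st(tag): 
    s=monitor.sense(); print(tag,round(s['clock'],1),s['position'].round(4),'gap',round(s['finger_gap'],3),'F',np.round(s['contact_force'],1))
def pick(p,yaw=0.):
    env.reach([*p,.2],down(yaw)); env.movel([*p,.050],.15); env.close_gripper(60); st('grip')
    env.movel([*p,.345],.25); st('lift')
def post(dx=-.004):
    s=np.array(B['slot'])+dx*bx
    env.movel([*s,.345],.25,frame=down(BY+np.pi/2)); st('over')
    env.movel([*s,.292],.1); print('guard',env.movel([*s,.234],.05,guard=35)); st('in')
E
python3 - <<'E'
from h import *
p=monitor.sense()['position']; env.movel([p[0],p[1],.40],.2)
T=tubes(eyes.grab_frame('top')); print(T)
c=min(T,key=lambda q:abs(q[1]+.03))
env.reach([*c,.345],down(0)); pick(c)
try: post()
except env.MotionError as e: print(e)
for n in ('side','wrist'): save(eyes.grab_frame(n),n+'1')
a,b=cv2.imread('pics/side1.png'),cv2.imread('pics/wrist1.png'); cv2.imwrite('pics/p1.png',np.hstack([cv2.resize(a[100:260,150:350],(480,384)),cv2.resize(b,(320,240)).repeat(1,0) if 0 else cv2.copyMakeBorder(cv2.resize(b,(320,240)),0,144,0,0,0)]))
E
```

```text
[array([ 0.42770138, -0.15163721]), array([ 0.44062202, -0.26069884]), array([ 0.44196025, -0.03015872])]
grip 5.6 [ 0.4424 -0.0303  0.0506] gap 0.573 F [0.1 0.3 6.2]
lift 6.9 [ 0.4416 -0.03    0.3437] gap 0.577 F [ 0.3  1.  -4.6]
over 8.8 [0.5242 0.386  0.3452] gap 0.57 F [ 0.1 -0.7 -4.4]
guard False
in 10.8 [0.5241 0.3865 0.2339] gap 0.572 F [-4.4  0.9 -4.5]
```

View pics/p1.png

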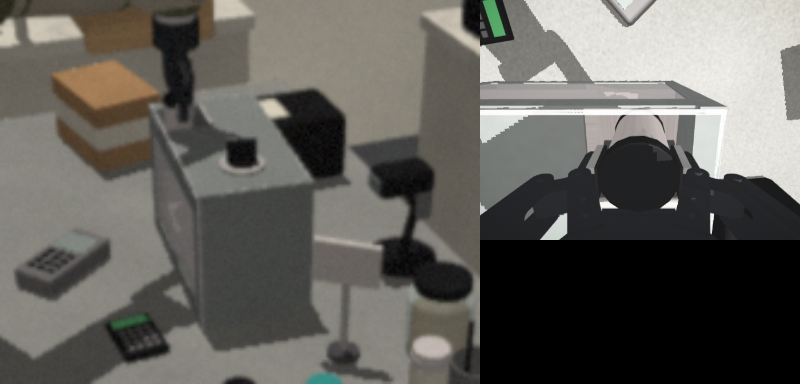

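The tube is in the opening, with low forces. In the right pane it stands centred at about (640,150) with the fingers on either side. I release it, rise and check.

Run:
```python
from h import *
env.release(); st('rel'); env.hold(.4); p=monitor.sense()['position']; env.movel([p[0],p[1],.345],.2)
w=eyes.grab_frame('wrist'); s=eyes.grab_frame('side'); T=tubes(eyes.grab_frame('top')); print(T)
a,b=w['frame'],s['frame'][120:260,200:300]
cv2.imwrite('pics/p2.png',np.hstack([cv2.resize(a,(500,375)),cv2.resize(b,(268,375))])[:,:,::-1])
```

```text
rel 11.3 [0.5245 0.3864 0.2343] gap 0.999 F [ 0.1  0.3 -0.6]
[array([ 0.42770138, -0.15163721]), array([ 0.44077751, -0.26043914])]
```

View pics/p2.png

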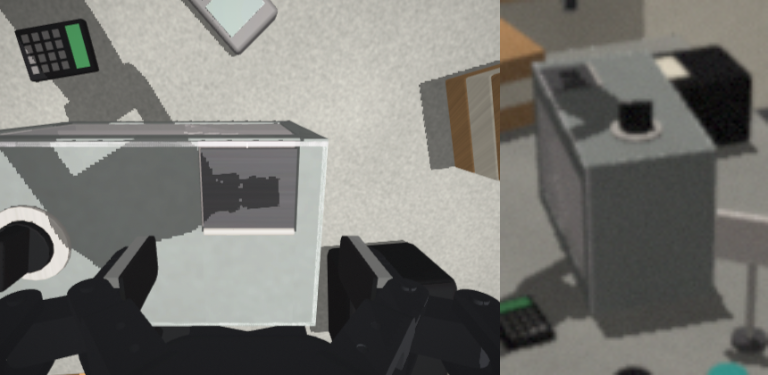

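The flap is shut and empty at (250,190), so the tube went in. I post the other two, looking again before each grasp.

Run:
```python
from h import *
for i in range(3):
    T=tubes(eyes.grab_frame('top')); print('left',T)
    if not T: break
    c=max(T,key=lambda q:q[1])
    env.movel([*c,.345],.3,frame=down(0)); pick(c)
    g=monitor.sense()['finger_gap']
    if not .53<g<.61: print('bad grip',g); break
    post(); 
    if abs(monitor.sense()['position'][2]-.234)>.004: print('not down'); break
    env.release(); env.hold(.4); p=monitor.sense()['position']; env.movel([p[0],p[1],.345],.2); st('up')
w=eyes.grab_frame('wrist'); s=eyes.grab_frame('side'); t=eyes.grab_frame('top')
cv2.imwrite('pics/p3.png',np.vstack([np.hstack([cv2.resize(w['frame'],(400,300)),cv2.resize(s['frame'],(400,300))]),cv2.resize(t['frame'][150:320,50:450],(800,290))])[:,:,::-1])
```

```text
left [array([ 0.42770138, -0.15163721]), array([ 0.44075579, -0.26042974])]
grip 16.8 [ 0.428  -0.1518  0.0505] gap 0.576 F [-0.1  1.2  5.2]
lift 18.2 [ 0.4274 -0.1514  0.3437] gap 0.571 F [-0.6  0.4 -3.6]
over 20.5 [0.5243 0.386  0.3452] gap 0.571 F [-0.7 -0.3 -3.6]
guard False
in 22.5 [0.5242 0.3864 0.2339] gap 0.573 F [-3.8  0.  -2.4]
up 24.1 [0.5242 0.3864 0.3435] gap 0.999 F [0.2 0.1 0.5]
left [array([ 0.44077751, -0.26043914])]
grip 28.6 [ 0.4411 -0.2606  0.0506] gap 0.565 F [-0.2  0.8  6.4]
lift 30.0 [ 0.4405 -0.2602  0.3436] gap 0.576 F [-0.3  0.9 -4.9]
over 32.7 [0.5243 0.386  0.3452] gap 0.577 F [ 0.  -0.5 -4.2]
guard False
in 34.7 [0.5242 0.3864 0.2339] gap 0.57 F [-4.5 -0.3 -3.3]
up 36.3 [0.5242 0.3864 0.3435] gap 1.001 F [ 0.8 -0.  -0.7]
left []
```

View pics/p3.png

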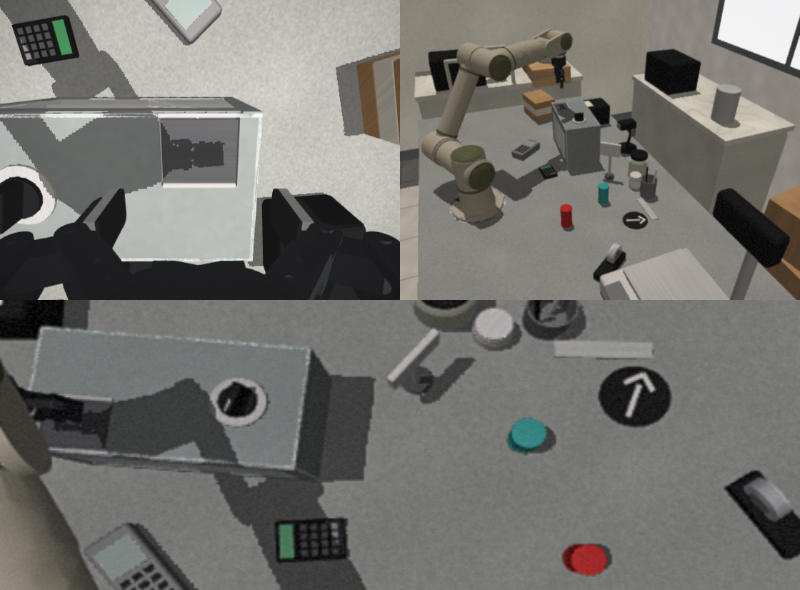

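No coin tubes are left and the flap is shut at (200,150). The bystanders, sign and mat are where they were. Next comes the lock, after one look from above the knob.

Run:
```python
from h import *
k=np.array(B['knob'])
back=k-.07*bx
env.movel([*back,.38],.3,frame=down(BY+np.pi/2)); w=eyes.grab_frame('wrist'); np.savez('pics/w4.npz',**w)
print('knob predicted px top',proj(w,[*k,.279]).round(),'base',proj(w,[*k,.235]).round(), monitor.sense()['joints'].round(2))
for s in (-.023,.023): print(proj(w,[*(k+s*bx),.279]).round())
save(w,'p4')
```

```text
knob predicted px top [276. 295.] base [276. 270.] [ 0.16  0.26  1.18  0.    1.69 -1.33]
[276. 268.]
[276. 320.]
```

View pics/p4.png

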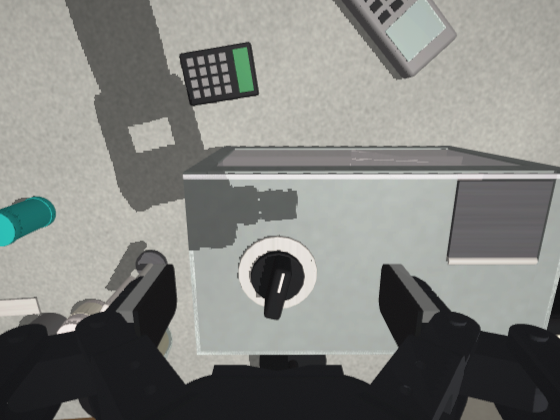

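The knob is at (277,275), where predicted. Its bar leans slightly, from about (281,268) to (272,317), so it is already about 9° clockwise. I grip at that angle and turn to the stop.

Run:
```python
from h import *
k=np.array(B['knob']); y0=BY-.15+np.pi/2
env.movel([*k,.33],.2,frame=down(y0)); env.movel([*k,.255],.08); env.close_gripper(40); st('grip')
q0=np.array(monitor.sense()['joints'])
for a in list(np.arange(.15,1.26,.22))+[1.25,1.28,1.31]:
    q=q0.copy(); q[5]+=a; env.set_joints(q); s=monitor.sense()
    print(round(a,2),round(s['joints'][5]-q0[5],3),'Tz',round(s['ft_torque'][2],2),'F',np.round(s['contact_force'],1),'gap',round(s['finger_gap'],3))
    if abs(s['ft_torque'][2])>3: break
```

```text
grip 39.7 [0.559  0.1883 0.2552] gap 0.154 F [-1.5  5.   2.1]
0.15 0.146 Tz 0.01 F [-0.1  4.4  0.9] gap 0.154
0.37 0.367 Tz -0.01 F [ 0.2  6.3 -0.4] gap 0.156
0.59 0.587 Tz 0.01 F [ 3.2  7.8 -0.3] gap 0.153
0.81 0.807 Tz -0.07 F [ 4.4  8.5 -0.7] gap 0.149
1.03 1.027 Tz -0.03 F [ 6.6  9.2 -1.1] gap 0.156
1.25 1.246 Tz 0.09 F [ 8.9 10.2 -2.9] gap 0.152
1.25 1.246 Tz 0.08 F [ 9.1 10.5 -2.8] gap 0.152
1.28 1.274 Tz 1.13 F [ 8.5  9.4 -1.5] gap 0.156
1.31 1.304 Tz 1.31 F [ 8.8 11.2 -2.1] gap 0.152
```

The torque rises to 1.1 N m at about 1.40 rad of total knob angle, which is the stop. I release, back off, and look at the knob and the sign.

Run:
```python
from h import *
k=np.array(B['knob'])
env.release(); env.movel([*k,.40],.2)
w=eyes.grab_frame('wrist')
s0=np.array([.64,-.028]); n=np.radians(52.2); nv=np.array([np.cos(n),np.sin(n)])
best=None
for y in (n,n-np.pi):
    q=kinematics.ik([*s0,.30],down(y)); print(y,None if q is None else q.round(2))
env.movel([.52,-.02,.38],.25,frame=down(0)); w2=eyes.grab_frame('wrist'); np.savez('pics/w5.npz',**w2)
print(proj(w2,[*s0,.2]).round(),proj(w2,[*s0,0]).round()); st('')
cv2.imwrite('pics/p5.png',np.hstack([cv2.resize(w['frame'],(240,180)).repeat(1,0) if 0 else cv2.resize(w['frame'][:,100:460],(240,420)),w2['frame']])[:,:,::-1])
```

```text
0.9110618695410401 [-0.23  0.55  0.97 -0.    1.62 -1.14]
-2.230530784048753 [-0.23  0.55  0.97 -0.    1.62  2.  ]
[402. 196.] [356. 165.]
 45.0 [ 0.5201 -0.0189  0.38  ] gap 1.002 F [-1.   0.2  0.4]
```

View pics/p5.png

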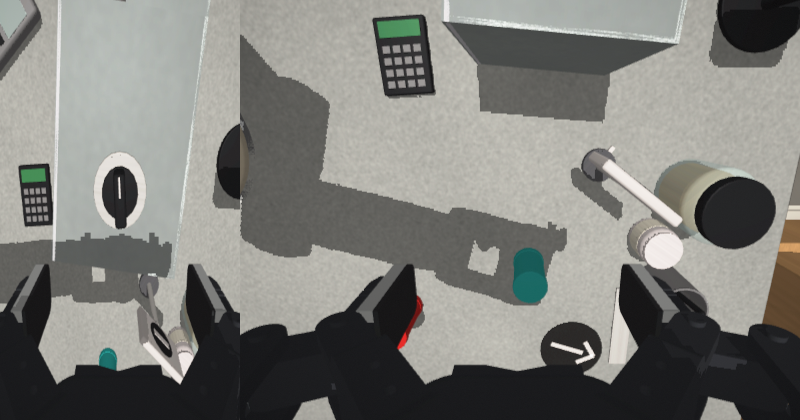

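The left view shows the knob bar turned fully across, and the sign's black disc facing the box. In the right view the white foot pointer at (613,150) confirms the front faces about +52°. The foot is at (598,164), as predicted. I refine the arrow angle and mat centre from both views, then pick up the sign.

Run:
```python
from h import *
def arrow(f,roi):
    c=max(blobs(f,(0,0,0),(180,255,75),200,roi),key=cv2.contourArea); h=cv2.convexHull(c)
    m=np.zeros(f['frame'].shape[:2],np.uint8); cv2.drawContours(m,[h],-1,255,-1); m=cv2.erode(m,np.ones((5,5)))
    g=cv2.cvtColor(f['frame'],cv2.COLOR_RGB2GRAY); v,u=np.nonzero((m>0)&(g>110))
    P=np.array([onz(f,(a,b),.002)[:2] for a,b in zip(u,v)])
    (cu,cv),r=cv2.minEnclosingCircle(h); el=cv2.fitEllipse(h)
    # mirror-symmetry axis: principal-moment axis (symmetric shape), signed by skewness (head is the heavy end)
    D=P-P.mean(0); w,E=np.linalg.eigh(D.T@D)
    for i in (0,1):
        a=E[:,i]; print('axis',round(np.degrees(np.arctan2(a[1],a[0])),1),'var',w[i]/len(P),'skew',np.mean((D@a)**3)/np.mean((D@a)**2)**1.5)
    print('mat',onz(f,el[0],.002).round(4),'n',len(P),'head centroid off',(P.mean(0)-onz(f,el[0],.002)[:2]).round(4))
arrow(load('top0'),(340,180,395,230)); arrow(load('w5'),(290,315,370,380))
w=load('w5'); a,b=onz(w,(312,346),.002),onz(w,(354,352),.002); print(np.degrees(np.arctan2(*(b-a)[1::-1])))
for z in (.26,.30,.346): print(z,kinematics.ik([.6146,-.357,z],down(np.radians(-19.9))) is not None)
s0=np.array([.64,-.028]); y=np.radians(52.2)
env.movel([*s0,.30],.2,frame=down(y)); env.movel([*s0,.142],.1); st('at'); env.close_gripper(40); st('grip')
env.movel([*s0,.20],.08); st('lifted')
i=eyes.grab_frame('side'); save(i,'p6',(200,80,380,330),2.4)
```

```text
axis -108.4 var 9.3481177298085e-05 skew -0.07108144990070463
axis 161.6 var 0.0005496649306823388 skew 0.601124521886728
mat [ 0.6144 -0.3566  0.002 ] n 106 head centroid off [ 0.0114 -0.0041]
axis -101.6 var 0.0003908739673821183 skew 0.18769659827097857
axis 168.4 var 0.0012757452297564858 skew 0.4799810193994711
mat [ 0.609  -0.3904  0.002 ] n 546 head centroid off [0.0127 0.0169]
-9.363208371830618
0.26 True
0.3 True
0.346 True
at 47.8 [ 0.6402 -0.028   0.1426] gap 0.998 F [ 0.6 -0.   0.5]
grip 48.4 [ 0.64   -0.0279  0.1419] gap 0.136 F [ 0.2 -0.  -0.8]
lifted 49.3 [ 0.6397 -0.028   0.1993] gap 0.136 F [-0.3  0.9 -2.5]
```

View pics/p6.png

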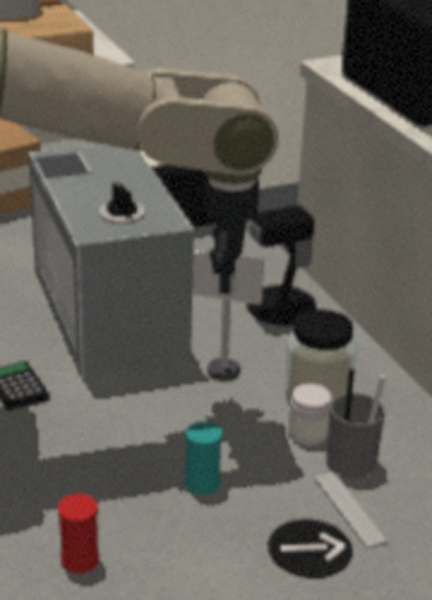

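The sign hangs upright in the grip with its foot at (223,370). The wrist arrow estimate disagreed because its mask was contaminated, so I measure the arrow in the side view.

Run:
```python
from h import *
def arrow(f,roi,name):
    g=cv2.cvtColor(f['frame'],cv2.COLOR_RGB2GRAY); x0,y0,x1,y1=roi
    # rectify the mat region to the counter plane: 0.5 mm/px
    c=np.array([.6146,-.357]); k=np.array([[c[0]+.07,c[1]+.07],[c[0]+.07,c[1]-.07],[c[0]-.07,c[1]-.07],[c[0]-.07,c[1]+.07]])
    H=cv2.getPerspectiveTransform(np.float32([proj(f,[*p,.002]) for p in k]),np.float32([[0,0],[280,0],[280,280],[0,280]]))
    r=cv2.warpPerspective(g,H,(280,280),flags=cv2.INTER_CUBIC)
    m=(r>100)&(np.hypot(*(np.indices(r.shape)-140))<90); v,u=np.nonzero(m)
    P=np.c_[c[0]+.07-v*.0005,c[1]+.07-u*.0005]; D=P-P.mean(0); w,E=np.linalg.eigh(D.T@D); a=E[:,1]
    if np.mean((D@a)**3)>0: a=-a   # thin tail is the long side
    d,_,_=cv2.moments,0,0
    dk=cv2.findContours(((r<60)*255).astype(np.uint8),cv2.RETR_EXTERNAL,cv2.CHAIN_APPROX_NONE)[0]; e=cv2.fitEllipse(cv2.convexHull(max(dk,key=cv2.contourArea)))
    print(name,'arrow',round(np.degrees(np.arctan2(a[1],a[0])),1),len(P),'mat',c[0]+.07-e[0][1]*.0005,c[1]+.07-e[0][0]*.0005,'axes mm',np.array(e[1])*.5)
    return r
rs=[arrow(load('top0'),(0,0,1,1),'top'),arrow(load('side0'),(0,0,1,1),'side'),arrow(load('w5'),(0,0,1,1),'wrist')]
cv2.imwrite('pics/p7.png',np.hstack([rs[0],rs[1],rs[2]])[:, :800])
```

```text
top arrow -18.6 4418 mat 0.614837518310547 -0.35655574798583983 axes mm [108.28549957 109.47891998]
side arrow -17.6 5336 mat 0.6153864379882813 -0.35987323760986323 axes mm [106.49473572 106.97668457]
wrist arrow -18.8 5137 mat 0.6129031387329102 -0.40802748107910153 axes mm [136.67602539 216.79891968]
```

View pics/p7.png

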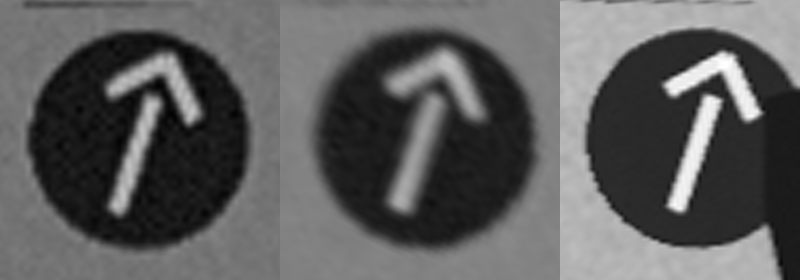

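Rectified, all three views agree: the arrow points at about −18.4° and the mat centre is (0.615, −0.357). I place the sign.

Run:
```python
from h import *
m=np.array([.6148,-.3575]); y=np.radians(-18.4); s0=[.64,-.028]
env.movel([*s0,.345],.2); env.movel([*m,.345],.18,frame=down(y)); env.movel([*m,.19],.12); env.movel([*m,.150],.06); st('near')
print('touch',env.movel([*m,.1415],.01,guard=4)); st('down')
i=eyes.grab_frame('side'); t=eyes.grab_frame('top')
cv2.imwrite('pics/p8.png',np.hstack([cv2.resize(i['frame'][180:340,260:420],(400,400)),cv2.resize(t['frame'][140:260,300:420],(400,400))])[:,:,::-1])
```

```text
near 54.5 [ 0.615  -0.3576  0.1504] gap 0.133 F [ 0.2  0.4 -1.6]
touch True
down 55.1 [ 0.6149 -0.3575  0.1438] gap 0.136 F [0.7 0.3 4.8]
```

View pics/p8.png

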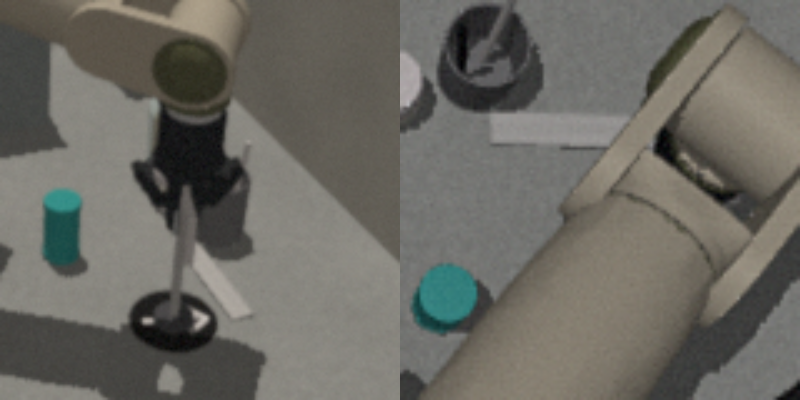

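It touched at exactly the expected height with the foot centred on the mat. I release and rise straight up.

Run:
```python
from h import *
m=[.6148,-.3575]
env.release(); env.hold(.3); st('rel'); env.movel([*m,.33],.08); env.movel([.40,-.10,.36],.25); env.hold(1)
i=eyes.grab_frame('side'); t=eyes.grab_frame('top')
cv2.imwrite('pics/p9.png',np.vstack([np.hstack([cv2.resize(i['frame'][120:340,200:420],(400,400)),cv2.resize(t['frame'][140:260,300:420],(400,400))]),np.hstack([cv2.resize(t['frame'][150:300,50:350],(400,200)),cv2.resize(i['frame'],(400,200))])])[:,:,::-1])
```

```text
rel 56.2 [ 0.6145 -0.3572  0.1426] gap 1.003 F [-0.7 -0.7 -0.5]
```

View pics/p9.png

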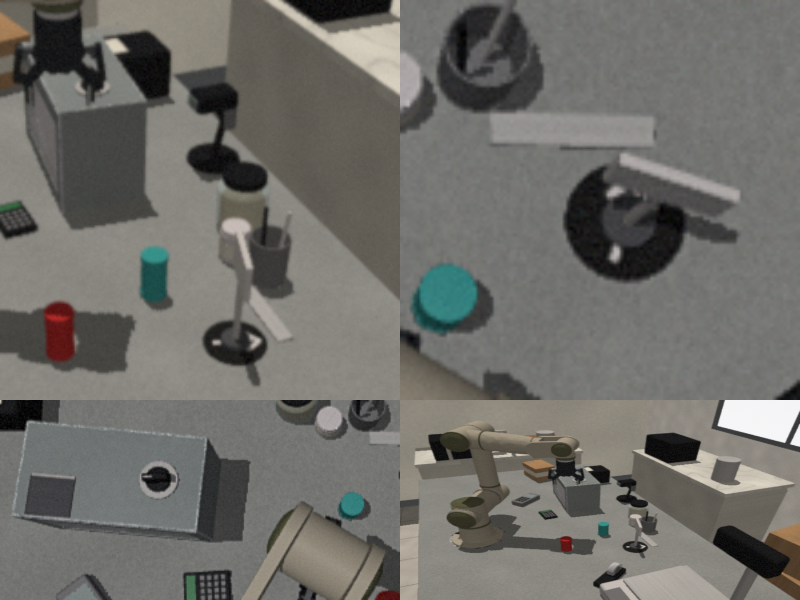

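The sign stands on the mat with its plate square to the arrow. The bar is across the knob, the flap is shut, and the bystanders have not moved. I hand the job in.

Run:
```python
from h import *
job.hand_in(); st('done')
```

```text
the job is handed in; nothing more can be done
the job is handed in; nothing more can be done
```

I posted all three coin tubes through the flap, locked the box, stood the sign on the mat and handed the job in at about 60 s on the robot's clock, well under 210 s.

- **Tubes:** only three were on the counter. After the third drop no black-capped tubes were left, and the pictures showed the flap shut. I saw no tube get knocked aside.
- **Lock:** the knob started about 9° clockwise. I turned it until the torque rose to 1.1–1.3 N m at about 1.40 rad, which is the stop. The last pictures show the bar lying across.
- **Sign:** it touched down at the expected height, within a few mm of the mat centre, with its front at −18.4°. It was still standing more than a second after I let go. The black disc faces away from both fixed cameras, so I inferred the front direction from two earlier wrist pictures and the known turn.
- **Everything else:** the bystanders and look-alikes in the last pictures had not visibly moved. The sensed forces I printed stayed under about 15 N.
- **One disagreement:** my first wrist-camera estimate of the arrow came out near −10°, from a spoiled mask and a rough pixel reading. Redone on the flattened view, the three cameras gave −18.6°, −17.6° and −18.8°, and I used −18.4°.

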